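# Scan the yellow-lidded spice jar

### The job

Take the orange-handled code scanner from its black charging pad and scan the jar with the yellow lid: hold the scanner upright with its window facing down over the middle of the label on that lid, about 8 cm above it, with the long side of the scanner's head along the long side of the label, and keep it still for two seconds. Then stand the scanner upright on the middle of the charging pad again and let go. Leave the yellow-lidded jar standing where it is.

Things in the scene. Friction and masses are not known exactly. Their poses are not given: they have to be found in the camera images.
- scanner_grip (a point): Compact hand scanner, 92 mm tall, 0.16 kg, standing upright on its head on the charging pad. Head at the bottom: grey with red strips, 80 x 40 mm and 28 mm high. Handle above it: orange upright bar, 40 mm along x and 30 mm along y, from 28 to 92 mm above the foot; grip it across its 30 mm (y) faces. This point is the middle of the handle, 60 mm above the foot; its z axis points up along the handle, its x axis along the 80 mm side of the head.
- scanner_window (a point): Middle of the scanner's dark red window, which is the flat foot of the scanner, 60 mm straight below the handle point; the scanner looks along its -z. Axes as for the handle point.
- yellow_label (a point): Middle of the code label (white, black bars, 54 x 30 mm) glued on top of the yellow lid of a white stoneware jar, 78 mm across and 77 mm tall, 0.35 kg; the label is its top, 77 mm above the table. x axis along the label's 54 mm side (across the bars), z up. Two like jars with a red and a green lid stand nearby, each with its own label.
- pad_middle (a point): Middle of the top of the fixed black charging pad with a grey field, 120 x 120 mm, its top 12 mm above the table; z up.

How it is judged:
By the outcome, as a careful person would: the job done as asked, in the order asked, and still so for the second after the job is handed in, with the robot touching nothing.
It also fails if it takes over 43 s, if anything falls off the work surface, if the arm or the gripper's body presses on something with over 40 N, if the wrist force passes 120 N, or if a joint passes its speed limit or range.

### The arm

A 6-joint arm with a two-finger parallel gripper is mounted at the origin on the work surface. World frame = base frame: x ahead of the robot, y to its left, z up, the work surface at z = 0. Lengths are in m, angles in rad, forces in N, time in s.
With the tool pointing down it reaches from about 0.35 to 1 m from the base axis. Payload 7.1 kg.
Tool frame: the origin (TCP) lies between the finger pads; the fingertips stand 14 mm ahead of it and the grasp point (between the pads) lies 5 mm behind it; z points along the fingers, y is the line along which they close (so a half turn about z gives the same grasp; the last joint's range is limited). The gripper opens to 85 mm and grips with 20 to 120 N. Pads are 22 mm wide; open, the fingers measure 114 mm over their backs; the gripper's body (76 mm by 85 mm) begins 54 mm behind the grasp point. The pads swing forward as they close: fully open they stand 13 mm farther back than shut.
Start: joints at [1.159, 0.423, 1.63, -0, 1.089, -0.019], TCP at [0.239, 0.577, 0.245] pointing down, gripper open.
Joint ranges: [-3, 3], [-0.9, 2.11], [0.09, 2.58], [-1.31, 4.45], [0.11, 2.69], [-2.54, 2.54]. Speed limits (rad/s): [2.39, 2.39, 3.01, 3.14, 3.14, 3.14].

### API

Orientations are given as a unit quaternion [x, y, z, w].
In Python, from plant import r, imaging, models gives the robot as it stands. The module is installed in compiled form; this text tells all that it offers.
- The arm moves only by the tool play_rows, never from a script. Its argument "motion" is a list of rows, each a list of 3 entries, a list of its own where there are three numbers: the gripper command: -1 is fully open, 1 is shut, values between are in proportion, then the shift along the world's x, y, z in cm, then the turn about the world's z in rad. In form: [[jaw, [tx, ty, tz], turn], ...]. A call has 1 to 8 rows; each row is the pose to reach, as a shift and turn from the pose commanded when the call began; what a row does not reach only later rows make up. A row lasts 1/12 s, in which the tool goes at most 41.7 mm and 7.16 degrees, less where a joint would pass 70% of its speed; a pose out of reach is approached as far as the arm can. A call with a gripper value outside its range is refused whole. The fingers move at their own pace and stop on an object; "squeeze" is the grip in N (left out, the last holds). Time passes only in rows, so rows that repeat a pose let the fingers close. It gives the time, the measured TCP pose, the force, the opening and the grip force at its end, in the units of the state.
- r.read_state(): the state, without advancing time (a new reading comes with each control period).
- imaging.grab_frame(name): name is "scene" or "top"; returns a dict with "color" (384x512x3 uint8, blue, green, red), "z_map" (384x512 float32, m along the optical axis (not along the pixel's ray), 0 where there is no reading), "vfov" (degrees; the focal length in pixels is half the picture's height over the tangent of half this angle, whatever the lens; pixels are square), "cx", "cy" (the principal point, pixels), "k1" (the pictures are not rectified: a ray, as slopes to the right and down, at radius r is drawn at 1 + k1 r^2 times it, then the intrinsics apply), "view" (4x4, takes a point from world to camera coordinates). Camera axes: x right, y down, z forward; pixel columns grow to the right and rows downward; lengths in m; the calibration is good to about 2 mm. A picture is of the moment at which its call begins.
- r.sign_off(): hands the job in; it is judged then, once.
Trained networks look in a picture, given as the dict that the camera call returned (one of the last four; its "shot" number tells which), for a name from the list of things; names that differ only in an ending like _2 or _b are one class to them, and where a whole thing is asked for, a point or a joint stands for the part that bears it (a point fixed in the world has none). Each returns a list of dicts, best first, with "p" (0 to 1); they miss things now and then, are a little off and sometimes report something else, mostly with a low value. They report only what shows in the picture. A call takes as long as a camera call.
- models.find_in(picture, thing): "at" ([x, y, z] in m, in the coordinates of the camera as it stood for that picture, good to about 4 mm: the middle of the surface that is visible of it).
- models.outline_of(picture, thing): "region" (384x512 bool, what is visible of it).
- models.tip_of(picture, thing): "at" ([x, y, z] in m, in the coordinates of the camera as it stood for that picture, good to about 4 mm: a listed point, or the origin of a listed thing).
The state is a dict: "clock": time; "joint_positions": joint angles; "joint_velocities": joint speeds; "joint_torque": joint torques, N m; "position": TCP position; "ee_rot": TCP orientation; "ft_force": force on the tool from outside, world axes, zero at the start; "ft_torque": the same for the moment, N m; "width": opening from 0.0 (shut) to 1.0 (fully open); "finger_force": force on a finger pad.
Only numpy, scipy, OpenCV 4.12 (cv2) and the standard library are available. Lean on these libraries where they do the work, as an engineer would, in place of code of your own. Each camera call takes 0.05 s, during which the arm holds its last target. There are 200 camera calls.

## Working session

There is one attempt and no reset: what is moved stays moved. The work goes in short steps, Python scripts to look and compute and a tool call to move; the robot and the scene stay as the last step left them, time stands still between calls to the robot, and variables do not carry over. Pictures are saved under pics/ and viewed, at most 10 in all, crops included, and the job is handed in when it is done.

Besides the shell and the picture viewer there is one more tool, called after "Emit:" by a JSON object that holds its "op" and its "data", one argument or row to a line. play_rows: Moves the arm, as the interface text tells. Its arguments: {"type":"object","properties":{"motion":{"type":"array"},"squeeze":{"type":"number"}},"required":["motion"]}

```bash
mkdir -p pics
cat > h.py <<'E'
import numpy as np, cv2
from plant import r, imaging, models
def w(f,p): # camera->world
    return (np.linalg.inv(f["view"])@np.r_[p,1])[:3]
def K(f):
    F=192/np.tan(np.radians(f["vfov"])/2); return np.array([[F,0,f["cx"]],[0,F,f["cy"]],[0,0,1]])
def cloud(f,mask):
    v,u=np.nonzero(mask&(f["z_map"]>0)); z=f["z_map"][v,u]
    k=K(f); x=(u-k[0,2])/k[0,0]; y=(v-k[1,2])/k[1,1]
    xd,yd=x.copy(),y.copy()
    for _ in range(8):
        s=1+f["k1"]*(x*x+y*y); x,y=xd/s,yd/s
    P=np.c_[x*z,y*z,z,np.ones(len(z))]
    return (P@np.linalg.inv(f["view"]).T)[:,:3],u,v
E
python3 - <<'E'
from h import *
for n in("scene","top"):
    f=imaging.grab_frame(n); cv2.imwrite(f"pics/{n}1.png",f["color"])
    print(n,f["vfov"],f["k1"],np.linalg.inv(f["view"])[:3,3].round(3))
    for t in("scanner_grip","scanner_window","yellow_label","pad_middle"):
        for fn in(models.find_in,models.tip_of):
            print(t,fn.__name__,[(round(d["p"],2),w(f,d["at"]).round(3)) for d in fn(f,t)[:3]])
s=r.read_state();print(s)
E
```

```text
scene 46.94675914775574 -0.07646008845875206 [ 1.08  -0.321  1.068]
scanner_grip call [(0.96, array([0.6  , 0.145, 0.048]))]
scanner_grip call [(0.98, array([0.589, 0.156, 0.072]))]
scanner_window call [(0.85, array([0.596, 0.146, 0.051])), (0.2, array([ 0.493, -0.334,  0.074]))]
scanner_window call [(0.8, array([0.586, 0.156, 0.015]))]
yellow_label call [(0.57, array([ 0.496, -0.331,  0.071]))]
yellow_label call [(0.93, array([ 0.48 , -0.334,  0.076])), (0.5, array([0.587, 0.156, 0.072]))]
pad_middle call [(0.63, array([0.596, 0.139, 0.015]))]
pad_middle call [(0.95, array([0.577, 0.163, 0.013]))]
top 49.351046955107506 0.035475405290707245 [ 0.31  -0.031  1.077]
scanner_grip call [(0.91, array([0.579, 0.143, 0.058]))]
scanner_grip call [(0.7, array([0.591, 0.152, 0.072]))]
scanner_window call [(0.68, array([0.574, 0.148, 0.06 ]))]
scanner_window call [(0.91, array([0.587, 0.158, 0.011]))]
yellow_label call [(0.91, array([ 0.472, -0.324,  0.078]))]
yellow_label call [(0.82, array([ 0.48 , -0.33 ,  0.078])), (0.16, array([0.579, 0.159, 0.011]))]
pad_middle call [(0.69, array([0.57 , 0.17 , 0.012]))]
pad_middle call [(0.66, array([0.579, 0.162, 0.013]))]
{'clock': 0.9, 'joint_positions': array([ 1.15904927e+00,  4.23071024e-01,  1.62990842e+00, -3.83306268e-07,
        1.08860663e+00, -1.90001814e-02]), 'joint_velocities': array([-1.85405438e-04,  1.27945242e-03, -6.64672755e-05,  1.57971069e-03,
       -9.77120586e-04, -7.69549394e-04]), 'joint_torque': array([ 8.76540853e-04, -5.57332170e+01, -2.82149702e+01,  1.44424257e-05,
        7.97314624e-04,  1.50948928e-06]), 'position': array([0.23917282, 0.5774039 , 0.24533385]), 'ee_rot': array([1.95113672e-01, 9.80780636e-01, 3.17628853e-06, 8.68683314e-07]), 'ft_force': array([-0.81489534,  0.17591151, -0.23975891]), 'ft_torque': array([0.04359929, 0.01200499, 0.02120734]), 'finger_force': 0.0, 'width': 0.9990376519119605}
```

View both.

View pics/scene1.png

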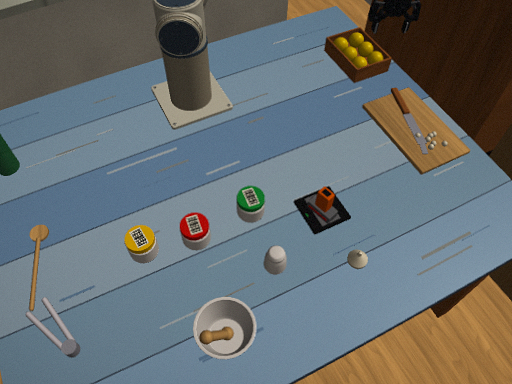

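View pics/top1.png

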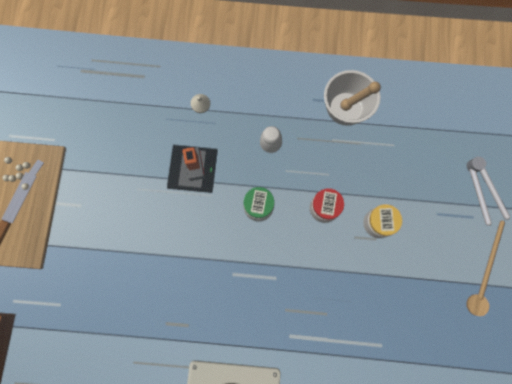

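The scene view has the scanner at about (324,200) on its pad and the yellow jar at (140,240). In the top view they are at (190,160) and (386,220). Next I'll measure the yaws.

Run:
```python
from h import *
def rect(P):
    (c,s,a)=cv2.minAreaRect((P[:,:2]*1000).astype(np.float32)); b=cv2.boxPoints((c,s,a))
    e=[b[1]-b[0],b[2]-b[1]]; e=max(e,key=lambda q:np.hypot(*q))
    return np.round(c,1),np.round(s,1),"long yaw",round(np.degrees(np.arctan2(e[1],e[0]))%180,1)
ims=[]
for n in("scene","top"):
    f=imaging.grab_frame(n); H=cv2.cvtColor(f["color"],cv2.COLOR_BGR2HSV)
    full=np.ones((384,512),bool)
    P,u,v=cloud(f,full); h=H[v,u]; near=np.hypot(P[:,0]-.58,P[:,1]-.16)<.11
    for nm,lo,hi in(("pad",.006,.018),("head",.034,.046),("handle",.098,.112)):
        m=near&(P[:,2]>lo)&(P[:,2]<hi); print(n,nm,m.sum(),rect(P[m]),P[m].mean(0).round(4))
    j=np.hypot(P[:,0]-.48,P[:,1]+.33)<.06
    t=j&(P[:,2]>.068)&(P[:,2]<.09)
    print(n,"lid",t.sum(),rect(P[t]),np.median(P[t],0).round(4))
    l=t&(h[:,1]<110)
    lm=np.zeros((384,512),np.uint8); lm[v[l],u[l]]=255
    lm=cv2.morphologyEx(lm,cv2.MORPH_CLOSE,np.ones((5,5)))>0
    Q=cloud(f,lm)[0]; Q=Q[(Q[:,2]>.07)]; print(n,"label",len(Q),rect(Q))
    for p in((.585,.157,.05),(.48,-.332,.077)):
        c=(f["view"]@np.r_[p,1])[:3]; x=c[:2]/c[2]; x=x*(1+f["k1"]*(x@x)); k=K(f); a,b=(k[:2,:2]@x+k[:2,2]).astype(int)
        ims.append(cv2.resize(f["color"][b-30:b+30,a-40:a+40],(400,300),interpolation=cv2.INTER_CUBIC))
cv2.imwrite("pics/crop.png",np.vstack([np.hstack(ims[:2]),np.hstack(ims[2:])]))
```

```text
scene pad 986 (array([581.7, 161. ]), array([206.8, 212.9]), 'long yaw', np.float32(167.8)) [0.5901 0.1524 0.0125]
scene head 224 (array([588.5, 153.4]), array([82. , 39.3]), 'long yaw', np.float32(20.1)) [0.5963 0.1509 0.0406]
scene handle 156 (array([587.7, 154.7]), array([40.3, 32.1]), 'long yaw', np.float32(15.8)) [0.589  0.1537 0.105 ]
scene lid 661 (array([ 479.4, -330.7]), array([76.3, 74.4]), 'long yaw', np.float32(66.5)) [ 0.4817 -0.3308  0.0768]
scene label 257 (array([ 475.9, -334.8]), array([67.3, 63.4]), 'long yaw', np.float32(46.2))
top pad 1485 (array([586.4, 155.6]), array([184.6, 184.2]), 'long yaw', np.float32(29.7)) [0.5751 0.1595 0.0124]
top head 207 (array([588.6, 152.6]), array([79.7, 39.8]), 'long yaw', np.float32(16.0)) [0.5742 0.1436 0.0403]
top handle 198 (array([588.5, 152.5]), array([39.7, 29.4]), 'long yaw', np.float32(15.2)) [0.588  0.1522 0.104 ]
top lid 800 (array([ 479.5, -332.5]), array([74.8, 73.9]), 'long yaw', np.float32(68.8)) [ 0.4786 -0.3319  0.0775]
top label 433 (array([ 483.2, -337.3]), array([75.7, 65.3]), 'long yaw', np.float32(39.2))
```

View pics/crop.png

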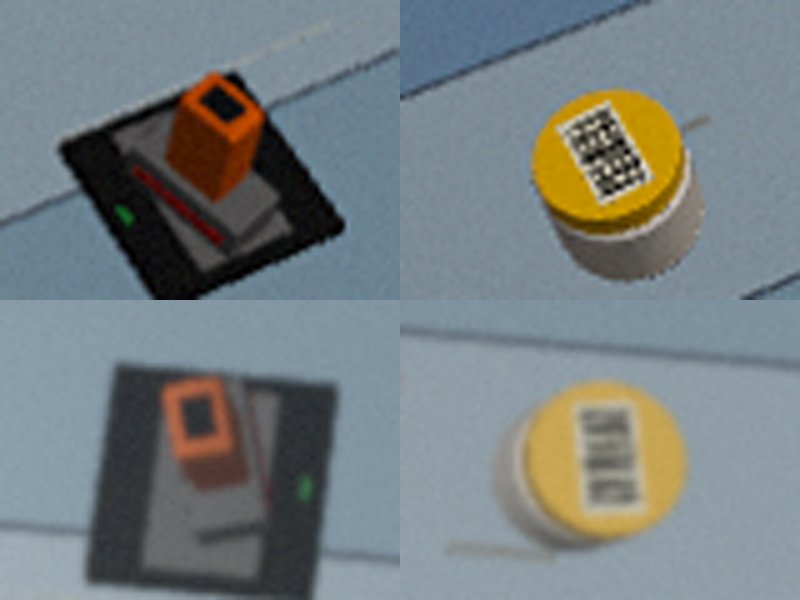

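The crops show the scanner yawed and off-centre on its pad. The label's long side runs roughly along world x. I'll segment the label and pad more cleanly.

Run:
```python
from h import *
def rect(P):
    (c,s,a)=cv2.minAreaRect((P[:,:2]*1000).astype(np.float32)); b=cv2.boxPoints((c,s,a))
    e=[b[1]-b[0],b[2]-b[1]]; e=max(e,key=lambda q:np.hypot(*q))
    return np.round(c,1),np.round(s,1),round(float(np.degrees(np.arctan2(e[1],e[0]))%180),1)
for n in("scene","top"):
    f=imaging.grab_frame(n); C=f["color"].astype(int)
    P,u,v=cloud(f,np.ones((384,512),bool)); c=C[v,u]
    t=(np.hypot(P[:,0]-.48,P[:,1]+.332)<.034)&(P[:,2]>.068)&(P[:,2]<.09)
    l=t&(c[:,2]-c[:,0]<70)
    lm=np.zeros((384,512),np.uint8); lm[v[l],u[l]]=1
    k,L,S,_=cv2.connectedComponentsWithStats(lm); lm=(L==1+S[1:,4].argmax()).astype(np.uint8)
    Q=cloud(f,lm>0)[0]; print(n,"label",len(Q),rect(Q),Q.mean(0).round(4))
    p=(np.hypot(P[:,0]-.578,P[:,1]-.162)<.1)&(P[:,2]<.02)&(P[:,2]>-.005)&(c[:,0]-c[:,2]<12)
    lm=np.zeros((384,512),np.uint8); lm[v[p],u[p]]=1
    lm=cv2.morphologyEx(lm,cv2.MORPH_OPEN,np.ones((3,3),np.uint8))
    Q=cloud(f,lm>0)[0];print(n,"pad",len(Q),rect(Q))
s=r.read_state(); from scipy.spatial.transform import Rotation as R
print(R.from_quat(s["ee_rot"]).as_matrix().round(3),s["position"])
```

```text
scene label 210 (array([ 477.6, -330.7]), array([56.1, 29. ]), 6.7) [ 0.4786 -0.3306  0.0775]
scene pad 863 (array([576.4, 161. ]), array([120. , 128.8]), 179.2)
top label 293 (array([ 479.7, -333.3]), array([54.2, 32.2]), 5.5) [ 0.4789 -0.3334  0.0779]
top pad 1321 (array([579. , 158.6]), array([115.8, 115.6]), 89.4)
[[-0.924  0.383 -0.   ]
 [ 0.383  0.924 -0.   ]
 [-0.    -0.    -1.   ]] [0.23919325 0.57739682 0.24529842]
```

Emit:
{"op": "play_rows", "data": {
  "motion": [
    [-1,[2.5,-3,0],0.08],
    [-1,[5,-6,0],0.16],
    [-1,[7.5,-9,0],0.24],
    [-1,[10,-12,0],0.32],
    [-1,[12.5,-15,0],0.4],
    [-1,[15,-18,0],0.48],
    [-1,[17.5,-21,0],0.56],
    [-1,[20,-24,0],0.66]
  ]
}}

```text
clock: 1.77
position: [0.4402, 0.3358, 0.2456]
ee_rot: [-0.135, 0.991, 0.0, 0.0]
ft_force: [1.1, 0.5, -0.1]
width: 0.999
finger_force: 0.0
```

Emit:
{"op": "play_rows", "data": {
  "motion": [
    [-1,[2.5,-3,-1],0],
    [-1,[5,-6,-2],0],
    [-1,[7.5,-9,-3],0],
    [-1,[10,-12,-4],0],
    [-1,[12.5,-15,-5],0],
    [-1,[14,-17,-6],0],
    [-1,[14.9,-18.4,-7],0],
    [-1,[14.9,-18.4,-7.5],0]
  ]
}}

```text
clock: 2.43
position: [0.5896, 0.1504, 0.1691]
ee_rot: [-0.132, 0.991, -0.0, -0.0]
ft_force: [-0.5, 0.3, -0.2]
width: 0.999
finger_force: 0.0
```

```bash
cat > st.py <<'E'
from h import *
from scipy.spatial.transform import Rotation as R
s=r.read_state(); M=R.from_quat(s["ee_rot"]).as_matrix()
print(s["clock"],s["position"].round(4),"y yaw",np.degrees(np.arctan2(M[1,1],M[0,1])).round(2),M[2].round(3),s["joint_positions"].round(2),s["width"],s["finger_force"],s["ft_force"].round(1))
E
python3 st.py
```

```text
2.4333 [0.5896 0.1504 0.1691] y yaw 105.12 [ 0.    -0.001 -1.   ] [ 0.23  0.49  1.72 -0.    0.93 -1.6 ] 0.9987230954805264 0.0 [-0.5  0.3 -0.2]
```

Emit:
{"op": "play_rows", "data": {
  "motion": [
    [-1,[-0.1,0.3,-2],0],
    [-1,[-0.1,0.3,-4.5],0],
    [-1,[-0.1,0.3,-7],0],
    [-1,[-0.1,0.3,-9],0],
    [-1,[-0.1,0.3,-10.2],0],
    [-1,[-0.1,0.3,-10.2],0],
    [0,[-0.1,0.3,-10.2],0],
    [0,[-0.1,0.3,-10.2],0]
  ],
  "squeeze": 30
}}

```text
clock: 3.1
position: [0.588, 0.1569, 0.0695]
ee_rot: [-0.133, 0.991, 0.0, 0.001]
ft_force: [-0.8, 1.1, -0.6]
width: 0.749
finger_force: 0.0
```

Emit:
{"op": "play_rows", "data": {
  "motion": [
    [1,[0,0,0],0],
    [1,[0,0,0],0],
    [1,[0,0,0],0],
    [1,[0,0,0],0],
    [1,[0,0,0],0],
    [1,[0,0,0],0]
  ],
  "squeeze": 30
}}

```text
clock: 3.6
position: [0.5879, 0.1565, 0.0692]
ee_rot: [-0.133, 0.991, 0.0, 0.001]
ft_force: [-0.8, -0.3, 5.8]
width: 0.347
finger_force: 38.1
```

```bash
python3 st.py
```

```text
3.6 [0.5879 0.1565 0.0692] y yaw 105.3 [-0.002  0.    -1.   ] [ 0.24  0.64  1.76  0.    0.75 -1.6 ] 0.34658122098366384 38.08988928794861 [-0.8 -0.3  5.8]
```

Emit:
{"op": "play_rows", "data": {
  "motion": [
    [1,[0,0,0.5],0],
    [1,[0,0,2],0],
    [1,[0,0,4],0],
    [1,[0,0,6.5],0],
    [1,[0,0,9],0],
    [1,[0,0,11.5],0],
    [1,[0,0,13.5],0],
    [1,[0,0,14.5],0]
  ],
  "squeeze": 40
}}

```text
clock: 4.27
position: [0.588, 0.1566, 0.2161]
ee_rot: [-0.133, 0.991, 0.0, 0.002]
ft_force: [0.9, 0.8, -0.7]
width: 0.342
finger_force: 39.7
```

Emit:
{"op": "play_rows", "data": {
  "motion": [
    [1,[-0.2,-1,0],0],
    [1,[-0.7,-3,0],0],
    [1,[-1.3,-6,0],-0.02],
    [1,[-2,-9,0],-0.04],
    [1,[-2.7,-12,0],-0.06],
    [1,[-3.4,-15,0],-0.08],
    [1,[-4,-18,0],-0.1],
    [1,[-4.7,-21,0],-0.12]
  ]
}}

```text
clock: 4.93
position: [0.5382, -0.0553, 0.2115]
ee_rot: [-0.073, 0.997, 0.0, -0.002]
ft_force: [1.7, -0.0, -2.0]
width: 0.348
finger_force: 39.8
```

Emit:
{"op": "play_rows", "data": {
  "motion": [
    [1,[-0.7,-3,0],-0.01],
    [1,[-1.4,-6,0],-0.02],
    [1,[-2.1,-9,0],-0.03],
    [1,[-2.8,-12,0],-0.04],
    [1,[-3.5,-15,0],-0.04],
    [1,[-4.2,-18,0],-0.04],
    [1,[-4.9,-20.5,0],-0.04],
    [1,[-5.4,-22,0],-0.04]
  ]
}}

```text
clock: 5.6
position: [0.484, -0.276, 0.2115]
ee_rot: [-0.053, 0.999, 0.0, -0.001]
ft_force: [0.6, -0.4, -1.7]
width: 0.351
finger_force: 39.8
```

Emit:
{"op": "play_rows", "data": {
  "motion": [
    [1,[-0.3,-2,0],0],
    [1,[-0.6,-4,0],0],
    [1,[-0.8,-5.2,0],0],
    [1,[-0.8,-5.8,0],0],
    [1,[-0.8,-5.8,0],0],
    [1,[-0.8,-5.8,0],0]
  ]
}}

```text
clock: 6.1
position: [0.4778, -0.3311, 0.2126]
ee_rot: [-0.053, 0.999, 0.001, -0.0]
ft_force: [-0.7, 0.7, -1.9]
width: 0.345
finger_force: 39.8
```

```bash
python3 st.py
python3 - <<'E'
from h import *
ims=[]
for n in("scene","top"):
    f=imaging.grab_frame(n)
    for t in("scanner_grip","scanner_window"):
        print(n,t,[(round(d["p"],2),w(f,d["at"]).round(3)) for d in models.tip_of(f,t)[:2]])
    P,u,v=cloud(f,np.ones((384,512),bool)); near=np.hypot(P[:,0]-.479,P[:,1]+.332)<.07
    for lo,hi in((.178,.193),):
        m=near&(P[:,2]>lo)&(P[:,2]<hi); q=(P[m,:2]*1000).astype(np.float32)
        print(n,lo,m.sum(),cv2.minAreaRect(q),np.median(P[m,2]))
    p=(.479,-.332,.14); c=(f["view"]@np.r_[p,1])[:3]; x=c[:2]/c[2]; x=x*(1+f["k1"]*(x@x)); k=K(f); a,b=(k[:2,:2]@x+k[:2,2]).astype(int)
    ims.append(cv2.resize(f["color"][b-48:b+48,a-48:a+48],(400,400),interpolation=cv2.INTER_CUBIC))
cv2.imwrite("pics/scan.png",np.hstack(ims))
E
```

```text
6.1 [ 0.4778 -0.3311  0.2126] y yaw 96.12 [ 0.001  0.001 -1.   ] [-0.63  0.4   1.75  0.    0.99 -2.3 ] 0.34526121511351826 39.789703488349915 [-0.7  0.7 -1.9]
scene scanner_grip [(0.56, array([ 0.478, -0.327,  0.216]))]
scene scanner_window [(0.97, array([ 0.475, -0.331,  0.161]))]
scene 0.178 224 ((495.67974853515625, -327.8277282714844), (46.2023811340332, 40.794429779052734), 6.134031295776367) 0.18418083159529786
top scanner_grip [(0.72, array([ 0.481, -0.334,  0.216]))]
top scanner_window [(0.65, array([ 0.477, -0.33 ,  0.157]))]
top 0.178 113 ((477.5993347167969, -328.53271484375), (78.89026641845703, 35.81983947753906), 3.710672616958618) 0.18424532460242415
```

View pics/scan.png

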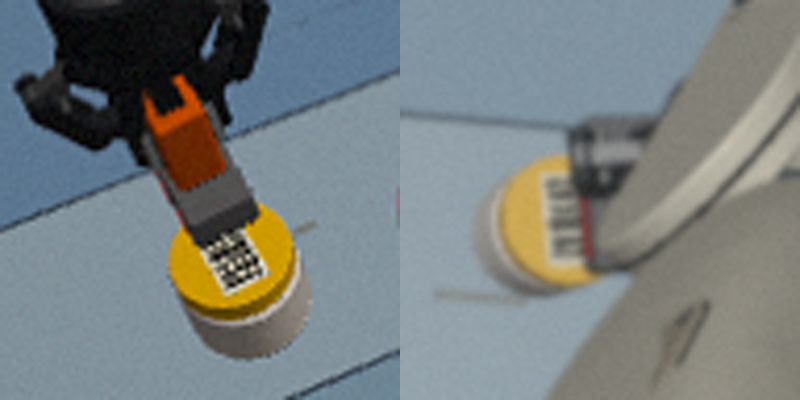

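The scanner is upright over the yellow label, with its foot near z = 0.156 and its yaw within a degree or two of the label's. I'll nudge it 2 mm and hold.

Emit:
{"op": "play_rows", "data": {
  "motion": [
    [1,[0.2,-0.1,0.1],0],
    [1,[0.2,-0.1,0.1],0],
    [1,[0.2,-0.1,0.1],0],
    [1,[0.2,-0.1,0.1],0],
    [1,[0.2,-0.1,0.1],0],
    [1,[0.2,-0.1,0.1],0],
    [1,[0.2,-0.1,0.1],0],
    [1,[0.2,-0.1,0.1],0]
  ]
}}

```text
clock: 7.07
position: [0.4802, -0.3326, 0.2143]
ee_rot: [-0.054, 0.999, 0.0, -0.0]
ft_force: [-0.2, 0.5, -2.9]
width: 0.349
finger_force: 39.8
```

Emit:
{"op": "play_rows", "data": {
  "motion": [
    [1,[0,0,0],0],
    [1,[0,0,0],0],
    [1,[0,0,0],0],
    [1,[0,0,0],0],
    [1,[0,0,0],0],
    [1,[0,0,0],0],
    [1,[0,0,0],0],
    [1,[0,0,0],0]
  ]
}}

```text
clock: 7.73
position: [0.4802, -0.3326, 0.2143]
ee_rot: [-0.054, 0.999, 0.0, -0.0]
ft_force: [0.3, -0.0, -1.5]
width: 0.349
finger_force: 39.8
```

Emit:
{"op": "play_rows", "data": {
  "motion": [
    [1,[0,0,0],0],
    [1,[0,0,0],0],
    [1,[0,0,0],0],
    [1,[0,0,0],0],
    [1,[0,0,0],0],
    [1,[0,0,0],0],
    [1,[0,0,0],0],
    [1,[0,0,0],0]
  ]
}}

```text
clock: 8.4
position: [0.4802, -0.3326, 0.2143]
ee_rot: [-0.054, 0.999, 0.0, -0.0]
ft_force: [-0.3, 0.6, -2.1]
width: 0.347
finger_force: 39.8
```

Emit:
{"op": "play_rows", "data": {
  "motion": [
    [1,[0,0,0],0],
    [1,[0,0,0],0],
    [1,[0,0,0],0],
    [1,[0,0,0],0],
    [1,[0,0,0],0],
    [1,[0,0,0],0],
    [1,[0,0,0],0],
    [1,[0,0,0],0]
  ]
}}

```text
clock: 9.07
position: [0.4802, -0.3326, 0.2143]
ee_rot: [-0.054, 0.999, 0.0, -0.0]
ft_force: [0.7, 0.6, -1.1]
width: 0.346
finger_force: 39.8
```

Emit:
{"op": "play_rows", "data": {
  "motion": [
    [1,[0,0,0],0],
    [1,[0,0,0],0],
    [1,[0,0,0],0],
    [1,[0,0,0],0],
    [1,[0,0,0],0],
    [1,[0,0,0],0],
    [1,[0,0,0],0],
    [1,[0,0,0],0]
  ]
}}

```text
clock: 9.73
position: [0.4802, -0.3326, 0.2143]
ee_rot: [-0.054, 0.999, 0.0, 0.0]
ft_force: [-0.2, -0.6, -1.5]
width: 0.346
finger_force: 39.8
```

```bash
python3 st.py
```

```text
9.7333 [ 0.4802 -0.3326  0.2143] y yaw 96.14 [-0.  0. -1.] [-0.63  0.4   1.75  0.    0.99 -2.3 ] 0.3455195675690256 39.79430437088013 [-0.2 -0.6 -1.5]
```

Emit:
{"op": "play_rows", "data": {
  "motion": [
    [1,[0.2,1,0],0],
    [1,[0.7,3.5,0],0],
    [1,[1.3,6.5,0],0],
    [1,[2,10,0],0],
    [1,[2.7,13.5,0],-0.02],
    [1,[3.4,17,0],-0.04],
    [1,[4.1,20.5,0],-0.06],
    [1,[4.8,24,0],-0.08]
  ]
}}

```text
clock: 10.4
position: [0.5281, -0.0903, 0.2145]
ee_rot: [-0.013, 1.0, 0.0, 0.0]
ft_force: [0.8, 0.4, -1.9]
width: 0.346
finger_force: 39.9
```

Emit:
{"op": "play_rows", "data": {
  "motion": [
    [1,[0.7,3.5,0],-0.02],
    [1,[1.4,7,0],-0.02],
    [1,[2.1,10.5,0],-0.02],
    [1,[2.8,14,0],-0.02],
    [1,[3.5,17.5,0],-0.02],
    [1,[4.2,21,0],-0.02],
    [1,[4.8,24,0],-0.02],
    [1,[5,25,0],-0.02]
  ]
}}

```text
clock: 11.07
position: [0.5785, 0.162, 0.2145]
ee_rot: [-0.005, 1.0, 0.001, 0.001]
ft_force: [0.3, 0.3, -1.3]
width: 0.348
finger_force: 40.1
```

Emit:
{"op": "play_rows", "data": {
  "motion": [
    [1,[0,0.2,-1],0],
    [1,[0,0.4,-3],0],
    [1,[0,0.4,-5.5],0],
    [1,[0,0.4,-8],0],
    [1,[0,0.4,-10],0],
    [1,[0,0.4,-11],0],
    [1,[0,0.4,-11],0],
    [1,[0,0.4,-11],0]
  ]
}}

```text
clock: 11.73
position: [0.5779, 0.1607, 0.1041]
ee_rot: [-0.003, 1.0, -0.0, -0.001]
ft_force: [0.2, -0.7, -1.7]
width: 0.345
finger_force: 40.0
```

```bash
python3 st.py
cat > chk.py <<'E'
from h import *
ims=[]
for n in("scene","top"):
    f=imaging.grab_frame(n)
    for t in("scanner_grip","scanner_window","pad_middle"):
        print(n,t,[(round(d["p"],2),w(f,d["at"]).round(3)) for d in models.tip_of(f,t)[:1]])
    p=(.578,.162,.05); c=(f["view"]@np.r_[p,1])[:3]; x=c[:2]/c[2]; x=x*(1+f["k1"]*(x@x)); k=K(f); a,b=(k[:2,:2]@x+k[:2,2]).astype(int)
    ims.append(cv2.resize(f["color"][b-48:b+48,a-48:a+48],(400,400),interpolation=cv2.INTER_CUBIC))
import sys; cv2.imwrite(f"pics/{sys.argv[1]}.png",np.hstack(ims))
E
python3 chk.py pre
```

```text
11.7333 [0.5779 0.1607 0.1041] y yaw 90.37 [ 0.001 -0.    -1.   ] [ 0.25  0.58  1.77 -0.    0.8  -1.33] 0.3452317371902045 40.01373767852783 [ 0.2 -0.7 -1.7]
scene scanner_grip [(0.71, array([0.577, 0.159, 0.108]))]
scene scanner_window [(0.81, array([0.574, 0.161, 0.05 ]))]
scene pad_middle [(0.74, array([0.58 , 0.164, 0.014]))]
top scanner_grip []
top scanner_window [(0.4, array([0.578, 0.164, 0.048]))]
top pad_middle [(0.82, array([0.579, 0.163, 0.01 ]))]
```

View pics/pre.png

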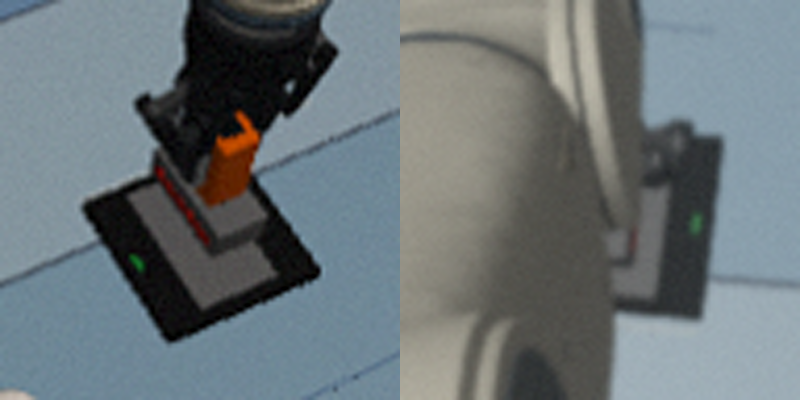

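The scanner is upright over the pad and parallel to the grey field. I'll lower 35 mm with a 2 mm correction, then release.

Emit:
{"op": "play_rows", "data": {
  "motion": [
    [1,[0.2,0.1,-1],0],
    [1,[0.2,0.1,-2],0],
    [1,[0.2,0.1,-2.8],0],
    [1,[0.2,0.1,-3.2],0],
    [1,[0.2,0.1,-3.4],0],
    [1,[0.2,0.1,-3.5],0],
    [1,[0.2,0.1,-3.5],0],
    [1,[0.2,0.1,-3.5],0]
  ]
}}

```text
clock: 12.8
position: [0.5794, 0.1622, 0.0693]
ee_rot: [-0.004, 1.0, -0.0, -0.001]
ft_force: [-2.5, -0.1, 4.5]
width: 0.342
finger_force: 40.8
```

```bash
python3 st.py
```

```text
12.8 [0.5794 0.1622 0.0693] y yaw 90.42 [ 0.002 -0.001 -1.   ] [ 0.25  0.63  1.77 -0.    0.74 -1.32] 0.3423797408614744 40.798675417900085 [-2.5 -0.1  4.5]
```

Emit:
{"op": "play_rows", "data": {
  "motion": [
    [0.2,[0,0,0],0],
    [0.1,[0,0,0],0],
    [-0.1,[0,0,0],0],
    [-0.3,[0,0,0],0],
    [-0.5,[0,0,0],0],
    [-0.7,[0,0,0],0],
    [-0.7,[0,0,0],0],
    [-0.7,[0,0,0],0]
  ]
}}

```text
clock: 13.47
position: [0.5802, 0.1624, 0.0693]
ee_rot: [-0.004, 1.0, 0.0, -0.0]
ft_force: [0.3, 0.5, -0.3]
width: 0.851
finger_force: 0.0
```

Emit:
{"op": "play_rows", "data": {
  "motion": [
    [-0.7,[0,0,1],0],
    [-0.7,[0,0,3],0],
    [-0.7,[0,0,6],0],
    [-0.7,[0,0,9],0],
    [-0.7,[0,0,12],0],
    [-0.7,[0,0,15],0],
    [-0.7,[0,0,16],0],
    [-0.7,[0,0,16],0]
  ]
}}

```text
clock: 14.13
position: [0.582, 0.1629, 0.2333]
ee_rot: [-0.004, 1.0, 0.001, 0.003]
ft_force: [0.6, 0.7, 0.1]
width: 0.851
finger_force: 0.0
```

Emit:
{"op": "play_rows", "data": {
  "motion": [
    [-1,[-2,2,0],0],
    [-1,[-4,5,0],0],
    [-1,[-6,8,0],0],
    [-1,[-8,11,0],0],
    [-1,[-10,14,0],0],
    [-1,[-12,17,0],0],
    [-1,[-13,19,0],0],
    [-1,[-13,19,0],0]
  ]
}}

```text
clock: 14.8
position: [0.4474, 0.3551, 0.2277]
ee_rot: [-0.005, 1.0, -0.0, -0.001]
ft_force: [1.0, -0.1, 0.4]
width: 1.0
finger_force: 0.0
```

```bash
python3 st.py; python3 chk.py post
python3 - <<'E'
from h import *
for n in("scene","top"):
    f=imaging.grab_frame(n); P,u,v=cloud(f,np.ones((384,512),bool)); near=np.hypot(P[:,0]-.58,P[:,1]-.16)<.07
    for lo,hi in((.034,.046),(.098,.112)):
        m=near&(P[:,2]>lo)&(P[:,2]<hi); print(n,m.sum(),cv2.minAreaRect((P[m,:2]*1000).astype(np.float32)) if m.sum()>5 else "")
    print([w(f,d["at"]).round(3) for d in models.tip_of(f,"yellow_label")[:1]])
E
```

```text
14.8 [0.4474 0.3551 0.2277] y yaw 90.63 [ 0.002 -0.001 -1.   ] [ 0.65  0.37  1.76  0.    1.01 -0.93] 1.000203805517443 0.0 [ 1.  -0.1  0.4]
scene scanner_grip [(0.98, array([0.578, 0.163, 0.073]))]
scene scanner_window [(0.65, array([0.577, 0.165, 0.013]))]
scene pad_middle [(0.7, array([0.577, 0.166, 0.016]))]
top scanner_grip [(0.96, array([0.584, 0.158, 0.07 ]))]
top scanner_window [(0.81, array([0.576, 0.161, 0.014]))]
top pad_middle [(0.66, array([0.58 , 0.162, 0.011]))]
scene 204 ((578.8523559570312, 160.6855010986328), (81.25277709960938, 42.24028778076172), 2.311697483062744)
scene 154 ((578.7648315429688, 160.49383544921875), (39.9966926574707, 31.706684112548828), 1.5580828189849854)
[array([ 0.478, -0.333,  0.073])]
top 217 ((580.0538330078125, 159.3352813720703), (39.361671447753906, 80.40555572509766), 89.11882019042969)
top 200 ((579.2786865234375, 159.78875732421875), (39.5321044921875, 30.290203094482422), 1.6049400568008423)
[array([ 0.478, -0.331,  0.08 ])]
```

View pics/post.png

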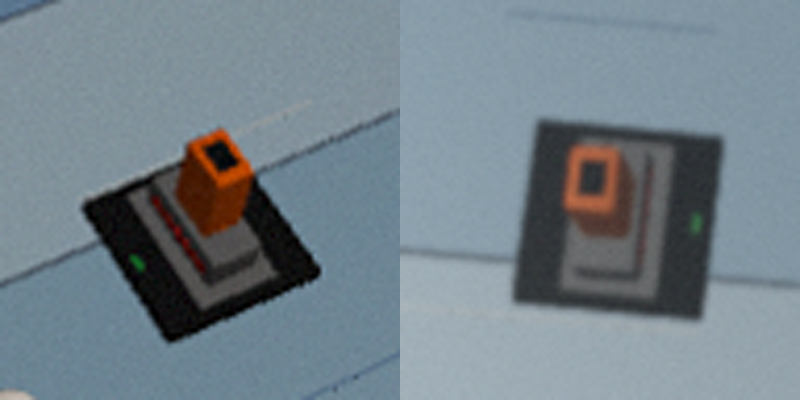

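The scanner stands upright on the pad within about 2 mm of its middle, and the jar hasn't moved.

```bash
python3 -c "
from plant import r; print(r.sign_off())"
```

```text
the job is handed in; nothing more can be done
None
```

I scanned the yellow-lidded jar with a still hold of about 3 s roughly 8 cm above its label, then stood the scanner upright within about 2 mm of the pad's middle, released it and handed the job in at about 16 s; the jar was not moved.

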